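Take the core block reading with the sprung slide gauge

ROBOT

A 6-joint arm with a two-finger parallel gripper is mounted at the origin on the work surface. World frame = base frame: x ahead of the robot, y to its left, z up, the work surface at z = 0. Lengths are in m, angles in rad, forces in N, time in s.
With the tool pointing down it reaches from about 0.35 to 0.725 m from the base axis. Payload 6 kg.
Tool frame: the origin (TCP) lies midway between the tips of the shut fingers; the grasp point (between the pads) lies behind it (grasp_offset is the z of the grasp point in the tool frame, in m); z points along the fingers, y is the direction in which the jaws open and shut (so a half turn about z gives the same grasp; the last joint's range is limited). The gripper opens to 85 mm and grips with 20 to 120 N. Pads are 22 mm wide; open, the fingers measure 114 mm over their backs; the gripper's body (76 mm by 85 mm) begins 54 mm behind the grasp point. The pads swing forward as they close: fully open they stand 13 mm farther back than shut.
Start: joints at [1.501, 0.04, 0.085, 0, -1.615, -0.334], TCP at [0.236, 0.552, 0.231] pointing down, gripper open.
Joint ranges: [-2.56, 2.56], [-1.29, 2.01], [-1.08, 1.49], [-3.29, 1.98], [-2.81, -0.18], [-2.99, 2.99]. Speed limits (rad/s): [2.57, 2.57, 3.01, 3.14, 3.14, 3.14].

INTERFACE

Orientations are given as a unit quaternion [w, x, y, z].
In Python, from workcell import * gives the robot as it stands.
- The arm moves only by the shell command python3 -m inch 'ROWS' [FORCE]. ROWS is JSON, a list of rows, each a list of 7 numbers: the shift along the tool's x, y, z in m, then the turn, a rotation vector about the tool's x, y, z in degrees, then the gripper command: -1 is fully open, 1 is shut, values between are in proportion. A call has 1 to 20 rows; each row is the pose to reach, as a shift and turn from the pose measured when the call began, along the tool's axes at that moment; what a row does not reach only later rows make up. A row lasts 1/10 s, in which the tool goes at most 50 mm and 8.59 degrees, less where a joint would pass 70% of its speed; a pose out of reach is approached as far as the arm can. A call with a gripper value outside its range is refused whole. The fingers move at their own pace and stop on an object; FORCE is the grip in N (left out, the last holds). Time passes only in rows, so rows that repeat a pose let the fingers close. It gives the time, the measured TCP pose, the force and the opening at its end, in the units of the state.
- state(): the state, without advancing time (a new reading comes with each control period).
- capture(name): name is "scene" or "side" or "wrist"; returns (picture, depth): 400x640x3 uint8, blue, green, red; 400x640 float32, m along the optical axis (not along the pixel's ray), 0 where there is no reading.
- camera_model(name): a dict with "vertical_fov" (degrees; the focal length in pixels is half the picture's height over the tangent of half this angle, whatever the lens; pixels are square), "cx", "cy" (the principal point, pixels), "camera_from_world" (4x4, takes a point from world to camera coordinates); the wrist camera has in their place "tool_from_camera" (4x4, takes a point from camera to tool coordinates, whose origin is the TCP and whose axes are the flange's). Camera axes: x right, y up, looking along -z (the intrinsics and any distortion apply to the point x, -y, -z); pixel columns grow to the right and rows downward; lengths in m; the calibration is good to about 2 mm. A picture is of the moment at which its call begins: read the wrist's pose just before it. camera_model takes no time and is no camera call.
- hand_in(): hands the job in, once; it reports no verdict.
Trained networks look in the newest picture that a camera, given by its name, has taken for a name from the list of things; names that differ only in an ending like _2 or _b are one class to them, and where a whole thing is asked for, a point or a joint stands for the part that bears it (a point fixed in the world has none). Each returns a list of dicts, best first, with "score" (0 to 1); they miss things now and then, are a little off and sometimes report something else, mostly with a low value. They report only what shows in the picture. A call takes as long as a camera call. They do not tell look-alikes from the thing itself.
- spot_in(thing, camera): "rect" ([left, top, right, bottom] in pixels, round what is visible of it).
- spot_point(thing, camera): "location" ([column, row] in pixels: a listed point, or the origin of a listed thing).
The state is a dict: "clock": time; "joints": joint angles; "qd": joint speeds; "tau": joint torques, N m; "eef_pos": TCP position; "tcp_rot": TCP orientation; "ft_force": force on the tool from outside, world axes, zero at the start; "wrist_torque": the same for the moment, N m; "gripper_width": finger opening in m.
Only numpy, scipy, OpenCV 4.12 (cv2) and the standard library are available. Lean on these libraries where they do the work, as an engineer would, in place of code of your own. Each camera call takes 0.05 s, during which the arm holds its last target. There are 200 camera calls.

TASK

Two sprung slide gauges stand on the counter, each beside its own clear core guide. On the gauge whose guide holds the upright wooden core block, pull the slide out by its upright grip until the grip is level with the block, hold it there for about two seconds while the reading is taken, then ease it back in gently until it is fully home and let go. Leave the core block and the other gauge as they are.

Things in the scene. Friction and masses are not known exactly. Their poses are not given: they have to be found in the camera images.
- slide_a (a joint): How far the slide of the gauge beside the core block is pulled out, m: 0 = home at its stop, grows as pulled, end stop 0.145. A spring always pulls it home: about 2.5 N at 0, plus 0.8 N per 10 mm, 14 N at the end; let go when out, it snaps back hard.
- grip_a (a point): Upright black grip of the gauge to use: post 14 mm thick (its x), 30 wide (its y), top 117 mm above the counter. Point: its centre, 95 mm up. Its x points level to the grey housing behind (46 mm high); it pulls straight along minus x, roughly to the robot, never turning. Pinch it front and behind, fingertips 60 mm or more up. Below 41 mm: 36 mm carriage; steel pointer at 52 mm on its minus y side.
- core_block: Upright wooden block 20 mm thick (its x, parallel to the grip's x), 46 wide, 77 high, loose in that gauge's clear guide between greenish cores (tops 61 mm up), 75 mm to the grip's minus y side. Origin: centre of its underside, 13 mm above the counter. Level = grip and block centres agree along this x; from home 50 to 120 mm along the grip's minus x.
- grip_b (a point): The same point on the other gauge's grip; that gauge looks alike but has one long core and no block in its guide. Leave it alone.
Things that resemble listed ones, but are neither listed nor needed, are in the scene too. What is shaped like the core_block but black or purple is not meant.

How it is judged:
By the outcome, as a careful person would: the job done as asked, in the order asked, and still so for the second after the job is handed in, with the robot touching nothing.
It also fails if it takes over 43 s, if anything falls off the work surface, if the arm or the gripper's body presses on something with over 40 N, if the wrist force passes 120 N, or if a joint passes its speed limit or range.

## Working session

There is one attempt and no reset: what is moved stays moved. The work goes in short steps, Python scripts to look and compute and a shell command to move; the robot and the scene stay as the last step left them, time stands still between calls to the robot, and variables do not carry over. Pictures are saved under pics/ and viewed, about 8 in all and at most 12, crops included, and the job is handed in when it is done.

```bash
mkdir -p pics; cat > h.py <<'E'
from workcell import *
import numpy as np, cv2
from scipy.spatial.transform import Rotation as R
def grab(n):
    s=state(); p,d=capture(n); return s,p,d
def cam(n,s):
    m=camera_model(n); f=200/np.tan(np.radians(m["vertical_fov"]/2))
    if n=="wrist":
        T=np.eye(4); q=s["tcp_rot"]; T[:3,:3]=R.from_quat([q[1],q[2],q[3],q[0]]).as_matrix(); T[:3,3]=s["eef_pos"]
        W=T@np.array(m["tool_from_camera"])
    else: W=np.linalg.inv(np.array(m["camera_from_world"]))
    return m,f,W
def px2w(n,s,u,v,z=None,depth=None):
    m,f,W=cam(n,s); r=np.array([(u-m["cx"])/f,-(v-m["cy"])/f,-1.])
    if depth is not None: return W[:3,:3]@(r*depth)+W[:3,3]
    w=W[:3,:3]@r; return W[:3,3]+w*(z-W[2,3])/w[2]
def w2px(n,s,p):
    m,f,W=cam(n,s); c=np.linalg.inv(W)@np.append(p,1); return m["cx"]-f*c[0]/c[2], m["cy"]+f*c[1]/c[2]
E
python3 - <<'E'
from h import *
print(state())
for n in ["scene","side","wrist"]:
    s,p,d=grab(n); cv2.imwrite(f"pics/{n}0.png",p)
    np.save(f"pics/{n}0.npy",d)
    m=camera_model(n); print(n,{k:(np.round(v,3).tolist()) if not isinstance(v,str) else v for k,v in m.items()})
    for t in ["grip_a","core_block"]:
        for r in spot_point(t,n)[:4]:
            u,v=r["location"]; z=.095 if t=="grip_a" else .013
            print(n,t,round(r["score"],2),np.round([u,v]),np.round(px2w(n,s,u,v,z),3))
E
```

```text
{'clock': 0.0, 'joints': array([ 1.50072454e+00,  4.08304038e-02,  8.38268249e-02, -4.50270672e-04,
       -1.61551752e+00, -3.33697757e-01]), 'qd': array([-0.00075346, -0.00060269,  0.00043059,  0.00071928,  0.0004268 ,
        0.00033674]), 'tau': array([-3.82611711e-05, -3.68204784e+01,  3.47401929e+01,  6.93193585e+00,
       -5.59337757e-03, -8.72485828e-06]), 'eef_pos': array([0.23553372, 0.55148217, 0.23027978]), 'tcp_rot': array([ 8.84465217e-04,  9.79691981e-01, -2.00506431e-01, -1.09623098e-04]), 'ft_force': array([ 0.09670688, -0.35768937, -0.55120753]), 'wrist_torque': array([0.06717401, 0.02350108, 0.05163118]), 'gripper_width': 0.08501147369334154}
scene {'vertical_fov': 53.012, 'cx': 313.768, 'cy': 200.225, 'camera_from_world': [[0.684, 0.73, -0.018, -0.291], [-0.533, 0.517, 0.67, 0.209], [0.498, -0.448, 0.742, -1.116], [0.0, 0.0, 0.0, 1.0]]}
scene grip_a 0.93 [293. 271.] [ 0.566 -0.177  0.095]
scene grip_a 0.63 [438. 148.] [0.549 0.265 0.095]
scene core_block 0.9 [235. 296.] [ 0.49  -0.261  0.013]
scene core_block 0.83 [157. 291.] [ 0.38  -0.361  0.013]
scene core_block 0.58 [177. 257.] [ 0.337 -0.294  0.013]
side {'vertical_fov': 46.228, 'cx': 319.896, 'cy': 197.804, 'camera_from_world': [[0.978, -0.211, 0.006, -0.489], [0.132, 0.633, 0.763, -0.118], [-0.165, -0.745, 0.646, -1.162], [0.0, 0.0, 0.0, 1.0]]}
side grip_a 0.74 [317. 131.] [0.55  0.269 0.095]
side grip_a 0.69 [368. 232.] [ 0.573 -0.172  0.095]
side core_block 0.82 [341. 293.] [ 0.491 -0.266  0.013]
side core_block 0.64 [272. 320.] [ 0.333 -0.303  0.013]
side core_block 0.61 [296. 342.] [ 0.372 -0.366  0.013]
wrist {'vertical_fov': 66.408, 'cx': 319.286, 'cy': 198.945, 'tool_from_camera': [[0.0, 0.95, 0.313, 0.082], [1.0, -0.0, 0.001, 0.001], [0.001, 0.313, -0.95, -0.143], [0.0, 0.0, 0.0, 1.0]]}
```

View pics/scene0.png

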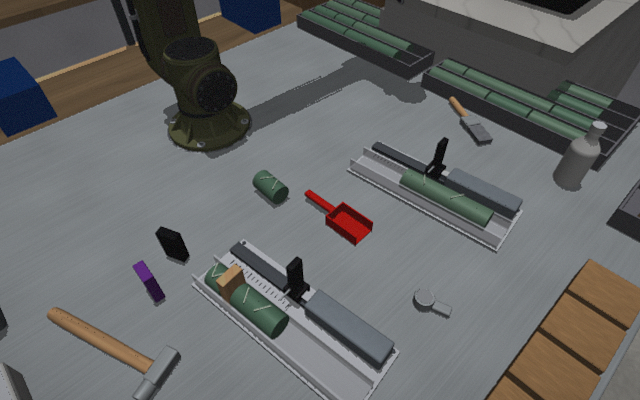

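```bash
python3 - <<'E'
import cv2
p=cv2.imread("pics/side0.png"); cv2.imwrite("pics/side0c.png",cv2.resize(p[180:380,230:470],None,fx=3,fy=3,interpolation=cv2.INTER_CUBIC))
E
```

```text
(no output)
```

View pics/side0c.png

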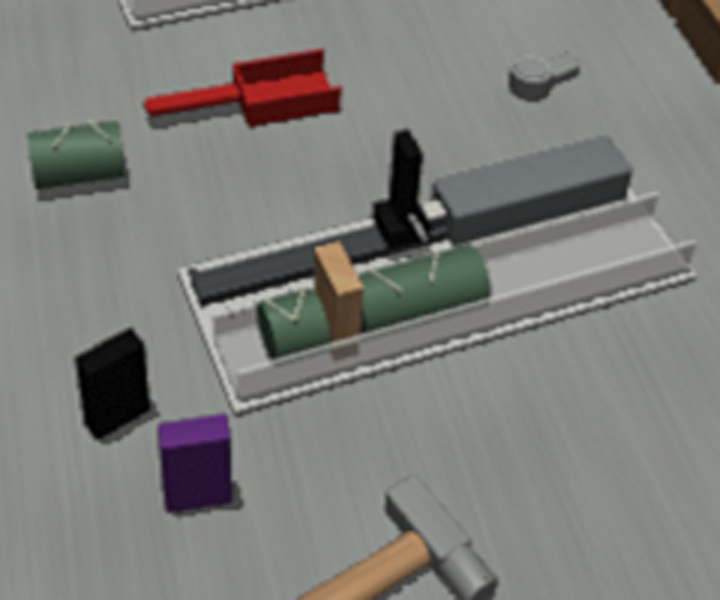

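Two gauges: grip ≈(293,271) in scene, at y≈-0.17, whose guide holds the tan wooden block at (230,280); the other at (438,150), whose guide holds one long core and no block. The black (172,243) and purple (149,281) blocks are decoys outside the guides. The first gauge fits and the enlarged side crop (block at crop 340,300) confirms it. Next: the gauge's axis and the shift for a wrist look.

```bash
python3 - <<'E'
from h import *
s=state()
for n,a,b,z in [("side",(310,316),(460,273.3),0),("scene",(193,283),(370,402),0),("side",(230+435/3,180+187/3),(230+612/3,180+137/3),.046),("side",(230+455/3,180+218/3),(230+630/3,180+170/3),.046)]:
    A=px2w(n,s,*a,z);B=px2w(n,s,*b,z); d=B-A; print(n,A.round(3),B.round(3),np.degrees(np.arctan2(d[1],d[0])).round(1))
q=s["tcp_rot"]; M=R.from_quat([q[1],q[2],q[3],q[0]]).as_matrix(); print(M.round(3))
E
```

```text
side [ 0.414 -0.301  0.   ] [ 0.781 -0.257  0.   ] 6.9
scene [ 0.402 -0.301 -0.   ] [ 0.782 -0.212  0.   ] 13.1
side [ 0.599 -0.161  0.046] [ 0.758 -0.136  0.046] 8.9
side [ 0.604 -0.196  0.046] [ 0.758 -0.175  0.046] 7.9
[[ 0.92  -0.393 -0.   ]
 [-0.393 -0.92  -0.   ]
 [-0.     0.    -1.   ]]
```

```bash
python3 -m inch '[[0.563,0.567,0,0,0,59,-1],[0.563,0.567,0,0,0,59,-1],[0.563,0.567,0,0,0,59,-1],[0.563,0.567,0,0,0,59,-1],[0.563,0.567,0,0,0,59,-1],[0.563,0.567,0,0,0,59,-1],[0.563,0.567,0,0,0,59,-1],[0.563,0.567,0,0,0,59,-1],[0.563,0.567,0,0,0,59,-1],[0.563,0.567,0,0,0,59,-1],[0.563,0.567,0,0,0,59,-1],[0.563,0.567,0,0,0,59,-1],[0.563,0.567,0,0,0,59,-1],[0.563,0.567,0,0,0,59,-1],[0.563,0.567,0,0,0,59,-1],[0.563,0.567,0,0,0,59,-1],[0.563,0.567,0,0,0,59,-1],[0.563,0.567,0,0,0,59,-1],[0.563,0.567,0,0,0,59,-1]]'
python3 - <<'E'
from h import *
s,p,d=grab("wrist"); cv2.imwrite("pics/w1.png",p); np.savez("pics/w1.npz",d=d,pos=s["eef_pos"],rot=s["tcp_rot"])
try: print("go",grasp_offset)
except Exception as e: print(e)
for t in ["grip_a","core_block"]:
    for r in spot_point(t,"wrist")[:3]:
        u,v=r["location"]; z=.095 if t=="grip_a" else .013
        print(t,round(r["score"],2),np.round([u,v]),np.round(px2w("wrist",s,u,v,z),4))
    print([(round(r["score"],2),np.round(r["rect"])) for r in spot_in(t,"wrist")[:3]])
E
```

```text
clock: 2.35
eef_pos: [0.5306, -0.1904, 0.2316]
tcp_rot: [-0.0, 0.754, -0.657, 0.0]
ft_force: [0.5, 0.4, 0.0]
gripper_width: 0.0854
go -0.0187
grip_a 0.85 [282. 197.] [ 0.5654 -0.1766  0.095 ]
[(0.65, array([258., 146., 305., 217.]))]
core_block 0.86 [505. 108.] [ 0.3331 -0.2891  0.013 ]
core_block 0.84 [363. 114.] [ 0.4905 -0.2603  0.013 ]
core_block 0.59 [491.  34.] [ 0.3715 -0.3593  0.013 ]
[(0.8, array([485.,  94., 580., 127.])), (0.68, array([470.,   1., 566.,  44.])), (0.63, array([354.,  92., 389., 140.]))]
```

View pics/w1.png

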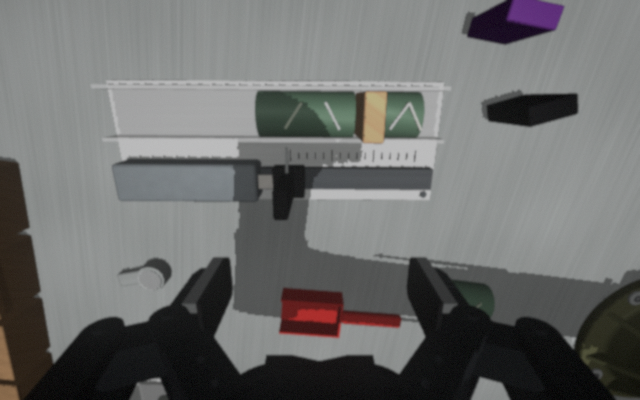

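The picture shows the grip at (283,195), wooden block at (373,117), guide axis almost along image rows. Now the depth cloud for grip top, block top and axis direction.

```bash
cat > cloud.py <<'E'
from h import *
def cloud(s,d,n="wrist"):
    m,f,W=cam(n,s); v,u=np.mgrid[:400,:640]
    P=np.stack([(u-m["cx"])/f*d,-(v-m["cy"])/f*d,-d],-1)@W[:3,:3].T+W[:3,3]
    P[d==0]=np.nan; return P
def rect(P):
    r=cv2.minAreaRect((P[:,:2]*1000).astype(np.float32)); return np.round(r[0],1),np.round(r[1],1),round(r[2],1)
E
python3 - <<'E'
from cloud import *
z=np.load("pics/w1.npz"); s={"eef_pos":z["pos"],"tcp_rot":z["rot"]}; d=z["d"]; p=cv2.imread("pics/w1.png").astype(int)
P=cloud(s,d)
def reg(name,r0,r1,c0,c1,z0,z1):
    Q=P[r0:r1,c0:c1].reshape(-1,3); Q=Q[(Q[:,2]>z0)&(Q[:,2]<z1)]
    print(name,len(Q),np.median(Q,0).round(4),"minmax",np.percentile(Q,[3,97],axis=0).round(4).tolist(),rect(Q))
reg("grip",140,230,260,310,.108,.125)
reg("gripbody",140,230,260,310,.06,.105)
reg("block",80,150,345,400,.083,.098)
reg("housing",145,210,105,270,.04,.052)
reg("counter",240,280,320,400,-.02,.02)
E
```

```text
grip 520 [ 0.5647 -0.1783  0.117 ] minmax [[0.5578, -0.1908, 0.1107], [0.5718, -0.1635, 0.1185]] (array([ 565.1, -176.7]), array([14.3, 29.4]), 7.7)
gripbody 264 [ 0.5619 -0.1902  0.0843] minmax [[0.5568, -0.1914, 0.0613], [0.5722, -0.1673, 0.104]] (array([ 560.2, -180.3]), array([11.1, 29.3]), 34.0)
block 1181 [ 0.4917 -0.2623  0.0901] minmax [[0.4811, -0.2826, 0.0873], [0.5018, -0.2405, 0.0915]] (array([ 491. , -261.4]), array([20.3, 44.8]), 7.4)
housing 5365 [ 0.678  -0.163   0.0454] minmax [[0.6039, -0.187, 0.0425], [0.7517, -0.1376, 0.0468]] (array([ 678.5, -161.7]), array([159.4,  43.3]), 7.6)
counter 3197 [ 4.586e-01 -6.880e-02  3.000e-04] minmax [[0.4066, -0.0988, -0.001], [0.51, -0.0373, 0.0017]] (array([457.3, -68.2]), array([111.6,  62.5]), 8.0)
```

```bash
python3 - <<'E'
from h import *
s=state(); q=s["tcp_rot"]; M=R.from_quat([q[1],q[2],q[3],q[0]]).as_matrix()
print(np.degrees(np.arctan2(M[1,1],M[0,1])), (M.T@(np.array([.5651,-.1767,.076])-s["eef_pos"])).round(4))
E
```

```text
-172.03724756208925 [-0.0084 -0.0357  0.156 ]
```

```bash
python3 -m inch '[[-0.004,-0.018,0.02,0,0,0.4,-1],[-0.008,-0.036,0.05,0,0,0.4,-1],[-0.008,-0.036,0.08,0,0,0.4,-1],[-0.008,-0.036,0.11,0,0,0.4,-1],[-0.008,-0.036,0.13,0,0,0.4,-1],[-0.008,-0.036,0.145,0,0,0.4,-1],[-0.008,-0.036,0.156,0,0,0.4,-1],[-0.008,-0.036,0.156,0,0,0.4,-1],[-0.008,-0.036,0.156,0,0,0.4,-1],[-0.008,-0.036,0.156,0,0,0.4,-1]]' 60
python3 - <<'E'
from h import *
s,p,d=grab("wrist"); cv2.imwrite("pics/w2.png",p); print(s["eef_pos"],s["ft_force"])
E
```

```text
clock: 3.6
eef_pos: [0.5662, -0.1772, 0.0776]
tcp_rot: [-0.001, 0.752, -0.659, 0.001]
ft_force: [0.4, -0.1, 0.0]
gripper_width: 0.0854
[ 0.56617835 -0.17715844  0.07755069] [ 0.35092077 -0.1189398   0.03730838]
```

View pics/w2.png

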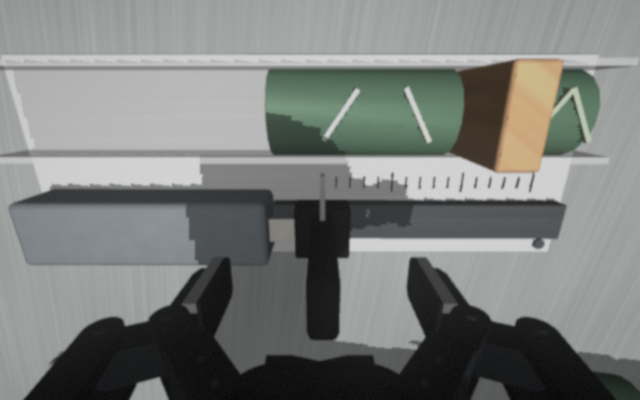

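The grip (col 322) is centred between the pads (cols 230 and 412), clear on both sides. Closing.

```bash
python3 -m inch '[[0,0,0.001,0,0,0,-0.3],[0,0,0.001,0,0,0,0.2],[0,0,0.001,0,0,0,0.5],[0,0,0.001,0,0,0,0.7],[0,0,0.001,0,0,0,0.8],[0,0,0.001,0,0,0,1],[0,0,0.001,0,0,0,1],[0,0,0.001,0,0,0,1],[0,0,0.001,0,0,0,1],[0,0,0.001,0,0,0,1]]' 60
python3 - <<'E'
from cloud import *
s,p,d=grab("wrist"); cv2.imwrite("pics/w3.png",p); np.savez("pics/w3.npz",d=d,pos=s["eef_pos"],rot=s["tcp_rot"])
P=cloud(s,d); Q=P[40:190,450:600].reshape(-1,3); Q=Q[(Q[:,2]>.083)&(Q[:,2]<.098)]; print("block",rect(Q))
q=s["tcp_rot"]; M=R.from_quat([q[1],q[2],q[3],q[0]]).as_matrix()
print(s["eef_pos"],s["ft_force"],s["gripper_width"],np.degrees(np.arctan2(M[1,1],M[0,1])))
m,f,W=cam("wrist",s)
b=np.array([.4905,-.261]); g=s["eef_pos"][:2]; ax=np.array([np.cos(np.radians(7.6)),np.sin(np.radians(7.6))]); print("pull by",(g-b)@ax, M.T@np.append(-ax,0))
E
```

```text
clock: 4.65
eef_pos: [0.5649, -0.1773, 0.0766]
tcp_rot: [0.0, 0.752, -0.659, 0.0]
ft_force: [-5.7, 0.3, 3.4]
gripper_width: 0.0131
block (array([ 491.3, -261.2]), array([21.8, 46.2]), 8.2)
[ 0.56493874 -0.17734347  0.07657018] [-5.7455095   0.28665324  3.39026307] 0.013147464132955419 -172.44723447148695
pull by 0.0848489464483189 [ 8.24808239e-04  9.99999500e-01 -5.66259832e-04]
```

```bash
python3 -m inch '[[0,0.003,0,0,0,0,1],[0,0.008,0,0,0,0,1],[0,0.014,0,0,0,0,1],[0,0.02,0,0,0,0,1],[0,0.026,0,0,0,0,1],[0,0.032,0,0,0,0,1],[0,0.038,0,0,0,0,1],[0,0.044,0,0,0,0,1],[0,0.05,0,0,0,0,1],[0,0.056,0,0,0,0,1],[0,0.062,0,0,0,0,1],[0,0.068,0,0,0,0,1],[0,0.074,0,0,0,0,1],[0,0.079,0,0,0,0,1],[0,0.082,0,0,0,0,1],[0,0.084,0,0,0,0,1],[0,0.0845,0,0,0,0,1],[0,0.0845,0,0,0,0,1]]' 60
python3 - <<'E'
from cloud import *
s,p,d=grab("wrist"); cv2.imwrite("pics/w4.png",p)
ss,ps,ds=grab("scene"); cv2.imwrite("pics/s4.png",ps)
s2,p2,d2=grab("side"); cv2.imwrite("pics/sd4.png",p2)
P=cloud(s,d); Q=P.reshape(-1,3); B=Q[(abs(Q[:,2]-.09)<.006)&(abs(Q[:,0]-.49)<.03)&(abs(Q[:,1]+.261)<.035)]; print("block",rect(B))
g=s["eef_pos"][:2]; ax=np.array([np.cos(np.radians(7.6)),np.sin(np.radians(7.6))]); b=np.array([.491,-.2613])
print(s["eef_pos"],s["ft_force"],s["gripper_width"],"left",(g-b)@ax,"lat",(g-b)@np.array([-ax[1],ax[0]]),s["clock"])
cv2.imwrite("pics/m4.png",np.hstack([p[:, :],])) 
E
```

```text
clock: 6.5
eef_pos: [0.4819, -0.1883, 0.0766]
tcp_rot: [-0.001, 0.752, -0.659, 0.002]
ft_force: [8.7, -1.1, -4.2]
gripper_width: 0.0132
block (array([ 490.8, -261.2]), array([20.1, 46.2]), 7.5)
[ 0.48192298 -0.18831827  0.07657725] [ 8.69930529 -1.05566573 -4.15906995] 0.013230485111622814 left 0.0006550193763175562 lat 0.07354111884598094 6.5
```

View pics/w4.png

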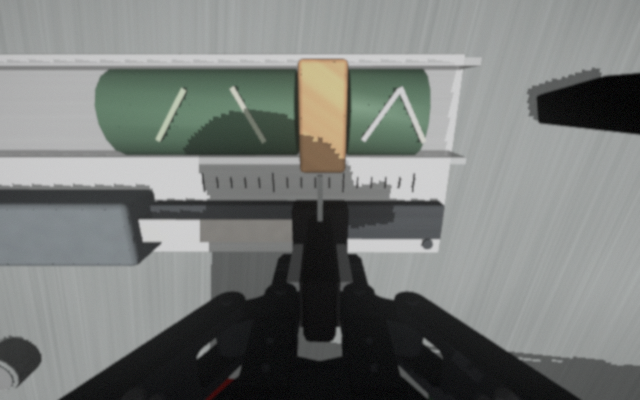

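Grip firmly held; pointer at col 320, block centre at col 323.5. Three estimates put it 0.7–1.3 mm short, so I go 1 mm further and hold.

```bash
python3 -m inch '[[0,0.001,0,0,0,0,1],[0,0.001,0,0,0,0,1],[0,0.001,0,0,0,0,1],[0,0.001,0,0,0,0,1],[0,0.001,0,0,0,0,1],[0,0.001,0,0,0,0,1],[0,0.001,0,0,0,0,1],[0,0.001,0,0,0,0,1],[0,0.001,0,0,0,0,1],[0,0.001,0,0,0,0,1],[0,0.001,0,0,0,0,1],[0,0.001,0,0,0,0,1],[0,0.001,0,0,0,0,1],[0,0.001,0,0,0,0,1],[0,0.001,0,0,0,0,1],[0,0.001,0,0,0,0,1],[0,0.001,0,0,0,0,1],[0,0.001,0,0,0,0,1],[0,0.001,0,0,0,0,1],[0,0.001,0,0,0,0,1]]' 60
python3 - <<'E'
from h import *
s=state(); q=s["tcp_rot"]; M=R.from_quat([q[1],q[2],q[3],q[0]]).as_matrix()
ax=np.array([np.cos(np.radians(7.6)),np.sin(np.radians(7.6))]); g=s["eef_pos"][:2]
print((g-np.array([.491,-.2613]))@ax,"back",(M.T@(np.array([.56494,-.17734,.07657])-s["eef_pos"])).round(4))
E
```

```text
clock: 8.65
eef_pos: [0.4817, -0.1884, 0.0766]
tcp_rot: [-0.002, 0.752, -0.659, 0.002]
ft_force: [9.1, -0.5, -5.1]
gripper_width: 0.0136
0.00041217535339403314 back [ 0.0001 -0.084   0.0005]
```

```bash
python3 - <<'E'
from cloud import *
s,p,d=grab("wrist"); cv2.imwrite("pics/w5.png",p)
P=cloud(s,d); ax=np.array([np.cos(np.radians(7.6)),np.sin(np.radians(7.6))]); o=np.array([.491,-.2613])
def c(Q): 
    t=(Q[:,:2]-o)@ax*1000; return len(Q),np.percentile(t,[2,98]).round(1),Q[:,2].mean().round(4)
Q=P[50:185,280:370].reshape(-1,3); print("block",c(Q[abs(Q[:,2]-.09)<.005]))
for r0,r1,c0,c1,z in [(300,345,295,345,.117),(175,200,312,330,.052),(200,250,285,355,.041)]:
    Q=P[r0:r1,c0:c1].reshape(-1,3); print(z,c(Q[abs(Q[:,2]-z)<.005]))
cv2.imwrite("pics/w5c.png",cv2.resize(p[50:350,220:420],None,fx=2,fy=2))
E
```

```text
block (5487, array([-9.7,  9.3]), np.float64(0.0902))
0.117 (1627, array([-7.7,  8.9]), np.float64(0.1169))
0.052 (125, array([-0.4,  1.9]), np.float64(0.0538))
0.041 (1422, array([-16.7,  18.4]), np.float64(0.0411))
```

View pics/w5c.png

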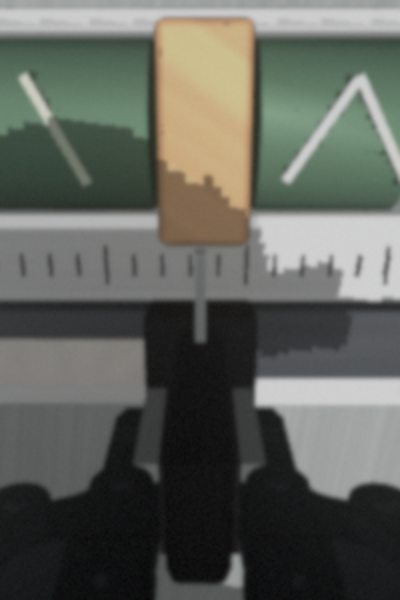

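The pointer sits about 0.9 mm short of the block's centre; the arm yields slightly to the spring. There is ample time, so I trim and hold a full two seconds again.

```bash
python3 -m inch '[[0,0.001,0,0,0,0,1],[0,0.0017,0,0,0,0,1],[0,0.0017,0,0,0,0,1],[0,0.0017,0,0,0,0,1],[0,0.0017,0,0,0,0,1],[0,0.0017,0,0,0,0,1],[0,0.0017,0,0,0,0,1],[0,0.0017,0,0,0,0,1],[0,0.0017,0,0,0,0,1],[0,0.0017,0,0,0,0,1],[0,0.0017,0,0,0,0,1],[0,0.0017,0,0,0,0,1],[0,0.0017,0,0,0,0,1],[0,0.0017,0,0,0,0,1],[0,0.0017,0,0,0,0,1],[0,0.0017,0,0,0,0,1],[0,0.0017,0,0,0,0,1],[0,0.0017,0,0,0,0,1],[0,0.0017,0,0,0,0,1],[0,0.0017,0,0,0,0,1]]' 60
python3 - <<'E'
from h import *
s=state(); q=s["tcp_rot"]; M=R.from_quat([q[1],q[2],q[3],q[0]]).as_matrix()
ax=np.array([np.cos(np.radians(7.6)),np.sin(np.radians(7.6))]); g=s["eef_pos"][:2]
v=R.from_matrix(M.T@R.from_euler("z",7.6-180,degrees=True).as_matrix()@np.array([[0,1,0],[1,0,0],[0,0,-1.]])).as_rotvec(degrees=True)
print((g-np.array([.491,-.2613]))@ax,"back",(M.T@(np.array([.56494,-.17734,.07657])-s["eef_pos"])).round(4),v)
E
```

```text
clock: 10.7
eef_pos: [0.4806, -0.1885, 0.0766]
tcp_rot: [-0.003, 0.752, -0.659, 0.003]
ft_force: [8.9, -0.3, -4.1]
gripper_width: 0.0134
-0.0007267339553733226 back [ 0.0001 -0.0851  0.0007] [-0.46024321 -0.08807832 -0.01559016]
```

Now about 0.2 mm from level and held 2 s. Easing back.

```bash
python3 -m inch '[[0,-0.001,0,0,0,0,1],[0,-0.003,0,0,0,0,1],[0,-0.006,0,0,0,0,1],[0,-0.01,0,-0.1,0,0,1],[0,-0.014,0,-0.1,0,0,1],[0,-0.018,0,-0.1,0,0,1],[0,-0.022,0,-0.1,0,0,1],[0,-0.026,0,-0.2,0,0,1],[0,-0.030,0,-0.2,0,0,1],[0,-0.034,0,-0.2,0,0,1],[0,-0.038,0,-0.2,0,0,1],[0,-0.042,0,-0.3,0,0,1],[0,-0.046,0,-0.3,0,0,1],[0,-0.050,0,-0.3,0,0,1],[0,-0.054,0,-0.3,0,0,1],[0,-0.058,0,-0.4,0,0,1],[0,-0.062,0,-0.4,0,0,1],[0,-0.065,0,-0.4,0,0,1],[0,-0.067,0,-0.4,0,0,1],[0,-0.068,0,-0.4,0,0,1]]' 60
python3 - <<'E'
from h import *
s=state(); q=s["tcp_rot"]; M=R.from_quat([q[1],q[2],q[3],q[0]]).as_matrix()
print("back",(M.T@(np.array([.56494,-.17734,.07657])-s["eef_pos"])).round(4))
E
```

```text
clock: 12.7
eef_pos: [0.5478, -0.1795, 0.0767]
tcp_rot: [0.0, 0.752, -0.659, 0.001]
ft_force: [3.8, -2.7, -5.9]
gripper_width: 0.0132
back [ 0.0001 -0.0173  0.0001]
```

```bash
python3 -m inch '[[0,-0.0015,0,0,0,0,1],[0,-0.003,0,0,0,0,1],[0,-0.005,0,0,0,0,1],[0,-0.007,0,0,0,0,1],[0,-0.009,0,0,0,0,1],[0,-0.011,0,0,0,0,1],[0,-0.0125,0,0,0,0,1],[0,-0.014,0,0,0,0,1],[0,-0.015,0,0,0,0,1],[0,-0.016,0,0,0,0,1],[0,-0.0165,0,0,0,0,1],[0,-0.017,0,0,0,0,1],[0,-0.0175,0,0,0,0,1],[0,-0.018,0,0,0,0,1],[0,-0.018,0,0,0,0,1],[0,-0.018,0,0,0,0,1]]' 60
python3 - <<'E'
from cloud import *
s,p,d=grab("wrist"); cv2.imwrite("pics/w6.png",p); q=s["tcp_rot"]; M=R.from_quat([q[1],q[2],q[3],q[0]]).as_matrix()
print("back",(M.T@(np.array([.56494,-.17734,.07657])-s["eef_pos"])).round(4))
P=cloud(s,d); ax=np.array([np.cos(np.radians(7.6)),np.sin(np.radians(7.6))]); o=np.array([.491,-.2613])
Q=P[300:345,295:345].reshape(-1,3);Q=Q[abs(Q[:,2]-.117)<.005];print(np.percentile((Q[:,:2]-o)@ax,[2,98]).round(4))
E
```

```text
clock: 14.3
eef_pos: [0.5649, -0.1773, 0.0766]
tcp_rot: [0.001, 0.752, -0.659, -0.0]
ft_force: [-4.4, -1.7, -2.0]
gripper_width: 0.0135
back [ 0.     -0.      0.0001]
[0.0766 0.0931]
```

TCP is back at the home pose and the force has reversed to −4.4 N, so the slide is against its stop. Releasing and rising.

```bash
python3 -m inch '[[0,0,0,0,0,0,0.7],[0,0,0,0,0,0,0.5],[0,0,0,0,0,0,0.2],[0,0,0,0,0,0,-0.2],[0,0,0,0,0,0,-0.6],[0,0,0,0,0,0,-1],[0,0,0,0,0,0,-1],[0,0,0,0,0,0,-1],[0,0,-0.015,0,0,0,-1],[0,0,-0.04,0,0,0,-1],[0,0,-0.07,0,0,0,-1],[0,0,-0.11,0,0,0,-1],[0.008,0.036,-0.15,0,0,0,-1],[0.008,0.036,-0.155,0,0,0,-1],[0.008,0.036,-0.155,0,0,0,-1],[0.008,0.036,-0.155,0,0,0,-1]]'
python3 - <<'E'
from cloud import *
s,p,d=grab("wrist"); cv2.imwrite("pics/w7.png",p); P=cloud(s,d).reshape(-1,3)
for n,x,y,z in [("grip",.565,-.177,.117),("block",.491,-.261,.09)]:
    Q=P[(abs(P[:,2]-z)<.008)&(abs(P[:,0]-x)<.03)&(abs(P[:,1]-y)<.035)]; print(n,rect(Q))
E
```

```text
clock: 15.95
eef_pos: [0.5304, -0.1895, 0.2313]
tcp_rot: [0.001, 0.752, -0.659, -0.0]
ft_force: [-0.2, 0.5, -0.3]
gripper_width: 0.0855
grip (array([ 565.1, -176.4]), array([14.1, 30.1]), 7.8)
block (array([ 491. , -261.6]), array([20.2, 45.6]), 7.8)
```

View pics/w7.png

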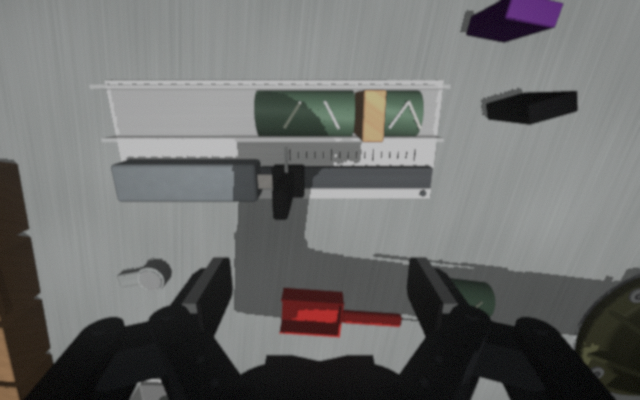

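The grip (283,195) and the block (373,115) are exactly where they started, and the gripper is clear.

```bash
python3 -c "from workcell import *; print(hand_in())"
```

```text
the job is handed in; nothing more can be done
None
```

I pulled the slide on the gauge with the wooden core block level with the block, held it, eased it back home and let go. I handed the job in at about 16 s.

- **Pull and hold:** I pulled the slide out about 85 mm. The first 2 s hold turned out to be about 0.9 mm short, because the arm gives slightly under the spring. I trimmed it to an estimated 0.2–0.5 mm from level and held another 2 s. That last figure comes from the tool position; I took no new picture after the trim.
- **Return:** I eased it back over about 3.6 s. The tool came back to its grasp position, and the force reversed to about -4 N, which means the slide was against its stop. Only then did I open the gripper.
- **Last checks:** After release, the grip measured (565.1, -176.4) mm against (565.1, -176.7) before. The block measured (491.0, -261.6) mm against (491.0, -261.4) before. The gripper is open and clear, with wrist force near zero. I never went near the other gauge, but I didn't photograph it again at the end.

No check failed.

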